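Shut the seal box and push it home

TASK

Using the fingertips only, gently push the orange-rimmed clear lid of the blue seal box shut while the box is still out in front, then gently push the box along its tray, under the low green roof, fully home against the back stop. Do not pick up, lift or tip the box, leave its lid shut, and leave everything else on the bench where it is.

Things in the scene. Friction and masses are not known exactly. Their poses are not given: they have to be found in the camera images.
- seal_box: Blue flat box of seals, loose, 0.3 to 0.65 kg. Origin: centre of its underside. 100 (x) x 150 (y) x 22 mm, solid to touch; 24 mm high with lid shut. x axis points to its hinge side, away from the robot, along the tray's x. Lies on the tray floor (4 mm above the worktop) between the rails, 3.5 mm free each side. Sliding takes 1 to 7 N, over 40 N is too hard. Starts at tray x = -85 to -50 mm.
- seal_box_lid (a joint): Lid angle (rad): 0 shut, pi/2 upright, at most 1.92 (leaning away from the robot). Hinge line along the box's y axis at box x = +50, z = +23 mm (far side). Lid: clear stiff sheet, orange rim, 102 mm hinge to free edge, 150 mm wide, 2 mm thick. Hinge friction keeps it at any angle it is left, so push it all the way down: under 1 N at the free edge.
- lid_edge (a point): Middle of the lid's free edge, 101 mm from the hinge line, midway through the sheet's thickness.
- box_front (a point): Middle of the box's near (robot side) face, at x = -51 mm (the edge of the shut lid; the body's face is 2 mm deeper), z = +12 mm in the box frame.
- tray: Fixed parking tray, 310 (x) x 186 (y) mm. Origin: centre of its underside, on the worktop; x points away from the robot, into the bay. Floor 4 mm thick; side rails, inner faces at y = +-78.5 mm, tops 18 mm above the worktop. Back stop face at x = +141 mm. Green roof from x = +60 to +155 mm, 40 to 45 mm above the worktop.
- tape: Bystander, loose: black tape roll, 58 mm wide, 19 mm high, lying flat beside the tray. Origin: centre of its underside.
- cup: Bystander, loose: white espresso cup, 62x83x50 mm, upright. Origin: centre of its underside.
- dropper: Bystander, loose: brown dropper bottle, 34 mm wide, 102 mm high, upright. Origin: centre of its underside.
- valve: Bystander, loose: small solenoid valve, black block on a tan foot, 46x48x58 mm. Origin: centre of its underside.
- coil_pump: Bystander, loose: small pump, metal frame with black coil and tan nozzle, 44x127x56 mm. Origin: centre of its underside.
- tin: Bystander, loose: red food tin, 75 mm wide, 58 mm high. Origin: centre of its underside.
- box_home (a point): Fixed point on the tray floor (tray x = +89.5 mm, z = 4 mm): the box's origin lies here when its hinge side touches the back stop. The home box still stands about 22 mm out in front of the roof.
There are look-alikes about, which are no part of the job. What is shaped like the seal_box but red is not meant.

How it is judged:
On the way, in this order (a step that is already met when the one before it is completed fails the run):
1. the lid is pushed shut (under 0.06 rad) while the box is still in front of the bay (value of joint seal_box_lid below 0.06 rad and x of seal_box in the frame of tray below 0.01 m), for 0.2 s.
2. the box is pushed home against the back stop, lid shut (x of seal_box in the frame of tray above 0.0835 m and value of joint seal_box_lid below 0.06 rad), for 0.2 s.
At the end, for the whole second after the job is handed in: The box lies flat on the tray floor between the rails, at rest, within 6 mm of the back stop, its lid shut to under 0.06 rad (all of step 2 and x of seal_box in the frame of tray below 0.094 m and y of seal_box in the frame of tray between -0.006 and 0.006 m and height (world z) of seal_box below 0.008 m and linear speed of seal_box below 0.01 m/s); the robot touches nothing.
It fails at once if the seal box is lifted (more than 10 mm) or tipped (more than 0.15 rad) (height (world z) of seal_box above 0.014 m or angle between seal_box's own z axis and vertical above 0.15 rad).
It fails at once if a bystander is lifted or moved by more than 25 mm (distance of any of tape, cup, dropper, valve, coil_pump, tin from where it was at the start of the episode above 0.025 m).
It fails at once if the fingers push or press on the box or its lid with over 40 N (contact force between the fingers and seal_box above 40 N).
It also fails if it takes over 48 s, if anything falls off the work surface, if the arm or the gripper's body presses on something with over 40 N, if the wrist force passes 120 N, or if a joint passes its speed limit or range.

ROBOT

A 7-joint arm with a two-finger parallel gripper is mounted at the origin on a cart in front of the work surface, level with it; the furniture and walls round the work are solid. World frame = base frame: x ahead of the robot, y to its left, z up, the work surface at z = 0. Lengths are in m, angles in rad, forces in N, time in s.
With the tool pointing down it reaches from about 0.425 to 0.925 m from the base axis. Payload 6.8 kg.
Tool frame: the origin (TCP) lies midway between the tips of the shut fingers; the grasp point (between the pads) lies 19 mm behind it; z points along the fingers, y is the line along which they close (so a half turn about z gives the same grasp; the last joint's range is limited). The gripper opens to 85 mm and grips with 20 to 120 N. Pads are 22 mm wide; open, the fingers measure 114 mm over their backs; the gripper's body (76 mm by 85 mm) begins 54 mm behind the grasp point. The pads swing forward as they close: fully open they stand 13 mm farther back than shut.
Start: joints at [-1.313, 0.477, 0.022, 1.555, -0.011, 1.109, -0.083], TCP at [0.241, 0.63, 0.231] pointing down, gripper open.
Joint ranges: [-2.96, 2.96], [-0.34, 2.1], [-1.41, 1.46], [0.24, 2.44], [-1.37, 4.51], [0.17, 1.92], [-2.96, 2.96]. Speed limits (rad/s): [2.39, 2.39, 3.14, 3.14, 3.14, 3.14, 3.14].

INTERFACE

Orientations are given as a unit quaternion [w, x, y, z].
In Python, from station import * gives the robot as it stands.
- The arm moves only by the shell command python3 -m creep 'ROWS' [FORCE]. ROWS is JSON, a list of rows, each a list of 7 numbers: the gripper command: -1 is shut, 1 is fully open, values between are in proportion, then the shift along the world's x, y, z in mm, then the turn, a rotation vector about the world's x, y, z in rad. A call has 1 to 5 rows; each row shifts and turns the commanded pose from where the row before left it; what a row does not reach is not made up. A row lasts 1/8 s, in which the tool goes at most 62.5 mm and 10.7 degrees, less where a joint would pass 70% of its speed; a pose out of reach is approached as far as the arm can. A call is refused whole if a number of a shift passes 62.5 or a number of a turn 0.188, either way. A call with a gripper value outside its range is refused whole. The fingers move at their own pace and stop on an object; FORCE is the grip in N (left out, the last holds). Time passes only in rows, so rows that do not move let the fingers close. It gives the time, the measured TCP pose, the force, the opening and the grip force at its end, in the units of the state.
- get_obs(): the state, without advancing time (a new reading comes with each control period).
- read_camera(name): name is "scene" or "top" or "wrist"; returns (picture, depth): 480x640x3 uint8, red, green, blue; 480x640 float32, m along the optical axis (not along the pixel's ray), 0 where there is no reading.
- camera_params(name): a dict with "intrinsics" (3x3 intrinsics, pixels), "k1" (the pictures are not rectified: a ray, as slopes to the right and down, at radius r is drawn at 1 + k1 r^2 times it, then the intrinsics apply), "cam_to_world" (4x4, takes a point from camera to world coordinates); the wrist camera has in their place "mount" (4x4, takes a point from camera to tool coordinates, whose origin is the TCP and whose axes are the flange's). Camera axes: x right, y up, looking along -z (the intrinsics and any distortion apply to the point x, -y, -z); pixel columns grow to the right and rows downward; lengths in m; the calibration is good to about 2 mm. A picture is of the moment at which its call begins: read the wrist's pose just before it. camera_params takes no time and is no camera call.
- hand_in(): hands the job in; it is judged then, once.
The state is a dict: "t": time; "q": joint angles; "joint_vel": joint speeds; "joint_torque": joint torques, N m; "eef_pos": TCP position; "tool_rot": TCP orientation; "contact_force": force on the tool from outside, world axes, zero at the start; "torque": the same for the moment, N m; "gripper_width": opening from 0.0 (shut) to 1.0 (fully open); "grasp_force": force on a finger pad.
Only numpy, scipy, OpenCV 4.12 (cv2) and the standard library are available. Lean on these libraries where they do the work, as an engineer would, in place of code of your own. Each camera call takes 0.05 s, during which the arm holds its last target. There are 200 camera calls.

## Working session

There is one attempt and no reset: what is moved stays moved. The work goes in short steps, Python scripts to look and compute and a shell command to move; the robot and the scene stay as the last step left them, time stands still between calls to the robot, and variables do not carry over. Pictures are saved under pics/ and viewed, at most 10 in all, crops included, and the job is handed in when it is done.

```bash
mkdir -p pics; cat > h.py <<'E'
from station import *
import numpy as np, cv2
def snap(n,f):
    o=get_obs(); im,d=read_camera(n); cv2.imwrite('pics/%s.png'%f,im[:,:,::-1]); np.savez('pics/%s.npz'%f,d=d,p=o['eef_pos'],r=o['tool_rot']); return im,d
def ray(n,u,v):
    c=camera_params(n);K=np.array(c['intrinsics']);a=cv2.undistortPoints(np.array([[[u,v]]],float),K,np.array([c['k1'],0,0,0.]))[0,0]
    T=np.array(c['cam_to_world']);return T[:3,3],T[:3,:3]@np.array([a[0],-a[1],-1])
def atz(n,u,v,z):
    o,r=ray(n,u,v);return (o+r*(z-o[2])/r[2]).round(4)
def atd(n,f,u,v):
    o,r=ray(n,u,v);d=np.load('pics/%s.npz'%f)['d'][v-1:v+2,u-1:u+2];return (o+r*np.median(d)).round(4)
E
python3 - <<'E'
from h import *
for n in('scene','top'):snap(n,n+'0')
o=get_obs();print(o['t'],o['eef_pos'],o['tool_rot'],o['contact_force'])
E
```

```text
0.1 [0.24129247 0.62983977 0.23041741] [-9.14709313e-05  1.81900813e-01  9.83316539e-01 -8.18545586e-04] [ 1.02473271 -0.24948728  0.09247175]
```

View pics/top0.png

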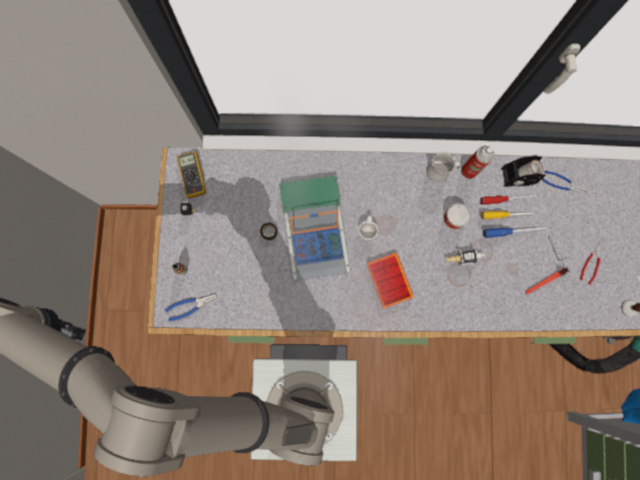

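View pics/scene0.png

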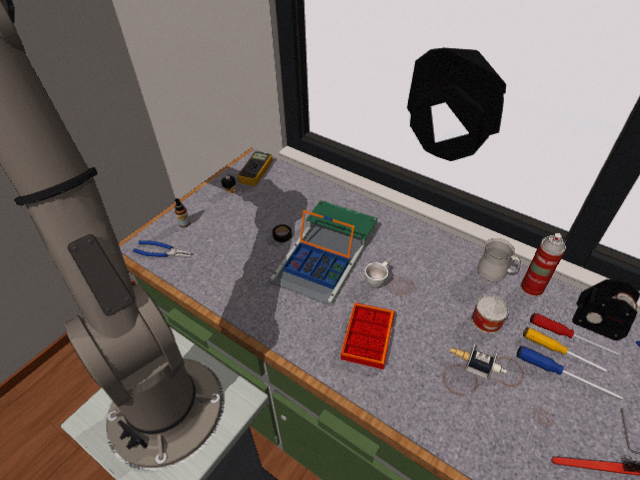

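The top view shows the tray at about (317,225), with the roof at (310,193) and the blue box at (318,246). The lid is near upright with its rim at about (315,220). The tape is at (269,231) and the cup at (369,228). I'll enlarge both views.

```bash
python3 - <<'E'
import cv2,numpy as np
a=cv2.imread('pics/top0.png')[165:285,255:385];b=cv2.imread('pics/scene0.png')[195:305,260:400]
cv2.imwrite('pics/ta.png',cv2.resize(a,None,fx=5,fy=5,interpolation=2)[:600]);cv2.imwrite('pics/sb.png',cv2.resize(b,None,fx=5,fy=5,interpolation=2))
E
```

```text
(no output)
```

View pics/ta.png

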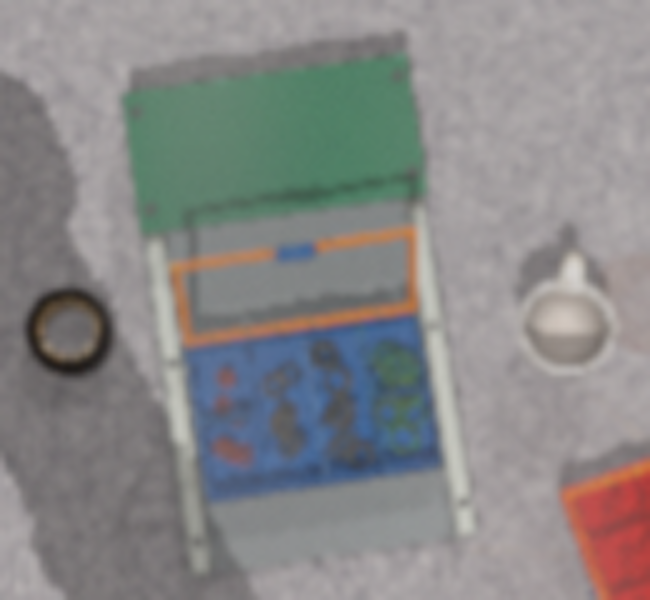

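View pics/sb.png

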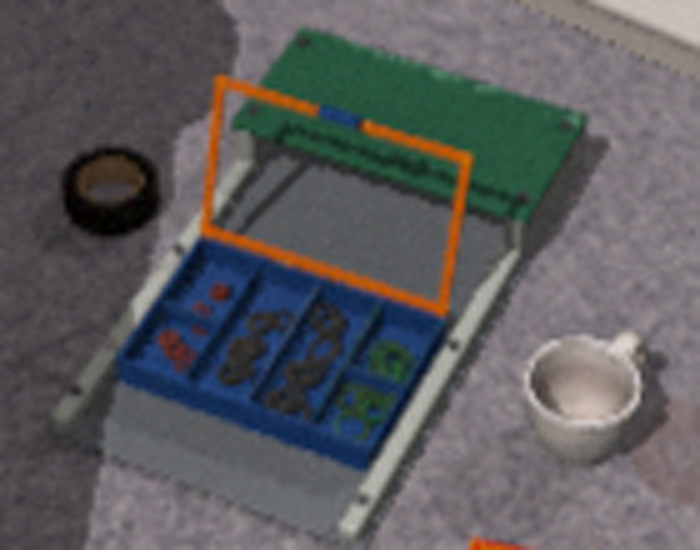

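The crops show the box's near corners at ta (212,498) and (440,468), and its hinge corners at (187,347) and (413,315). The middle of the lid's free edge is at ta (296,250) and sb (340,114). The roof corners and the rail ends are clear too.

```bash
python3 - <<'E'
from h import *
T=lambda u,v,z:atz('top',254.6+u/5,164.6+v/5,z)
S=lambda u,v,z:atz('scene',259.6+u/5,194.6+v/5,z)
for k,u,v,z in [('railL',200,572,.018),('railR',467,530,.018),('nL',212,498,.026),('nR',440,468,.026),('hL',187,347,.027),('hR',413,315,.027),('rf1',125,93,.045),('rf2',405,55,.045),('rf3',425,190,.045),('rf4',145,232,.045),('tape',69,331,.019),('cup',567,325,.05)]: print(k,T(u,v,z))
for k,u,v,z in [('railL',60,420,.018),('railR',350,525,.018),('nL',120,355,.026),('nR',362,466,.026),('hL',205,237,.027),('hR',445,310,.027),('rf1',300,32,.045),('rf2',585,118,.045),('rf3',535,212,.045),('rf4',235,122,.045)]: print('S',k,S(u,v,z))
for a,b in [((296,250),(340,114)),((413,230),(470,156)),((172,267),(220,80))]:
    o1,r1=ray('top',254.6+a[0]/5,164.6+a[1]/5);o2,r2=ray('scene',259.6+b[0]/5,194.6+b[1]/5)
    s=np.linalg.lstsq(np.c_[r1,-r2],o2-o1,rcond=None)[0];print('lid',(o1+r1*s[0]).round(4),(o2+r2*s[1]).round(4))
E
```

```text
railL [0.3961 0.0379 0.018 ]
railR [ 0.4249 -0.1293  0.018 ]
nL [0.4419 0.0311 0.026 ]
nR [ 0.4629 -0.1116  0.026 ]
hL [0.5377 0.0491 0.027 ]
hR [ 0.5606 -0.094   0.027 ]
rf1 [0.6992 0.0921 0.045 ]
rf2 [ 0.7276 -0.087   0.045 ]
rf3 [ 0.6381 -0.1003  0.045 ]
rf4 [0.6078 0.0766 0.045 ]
tape [0.5485 0.125  0.019 ]
cup [ 0.5509 -0.1896  0.05  ]
S railL [0.3976 0.0326 0.018 ]
S railR [ 0.4276 -0.1324  0.018 ]
S nL [0.4459 0.0299 0.026 ]
S nR [ 0.4571 -0.1197  0.026 ]
S hL [0.541  0.0444 0.027 ]
S hR [ 0.5708 -0.0969  0.027 ]
S rf1 [0.6968 0.0891 0.045 ]
S rf2 [ 0.7284 -0.0911  0.045 ]
S rf3 [ 0.6468 -0.1068  0.045 ]
S rf4 [0.6112 0.0745 0.045 ]
lid [ 0.5784 -0.0196  0.1259] [ 0.5802 -0.0215  0.1263]
lid [ 0.5931 -0.0896  0.1208] [ 0.5961 -0.093   0.1217]
lid [0.5684 0.0544 0.1193] [0.5713 0.0515 0.1198]
```

Both cameras agree. The tray yaw is about 0.17 rad and the box centre is near (0.502,-0.033), which is tray x of about -64 mm. The lid angle is about 1.86. I'll travel at height to just beyond the lid with the fingers shutting.

```bash
python3 -m creep '[[-1,30,-54,0,0,0,0.107],[-1,30,-54,0,0,0,0.107],[-1,30,-54,0,0,0,0.107],[-1,30,-54,0,0,0,0.107],[-1,30,-54,0,0,0,0.107]]' 20; python3 -m creep '[[-1,30,-54,0,0,0,0],[-1,30,-54,0,0,0,0],[-1,30,-54,0,0,0,0],[-1,30,-54,0,0,0,0],[-1,0,0,0,0,0,0]]'
```

```text
t: 0.72
eef_pos: [0.3921, 0.3583, 0.2311]
tool_rot: [-0.0, -0.086, 0.996, -0.0]
contact_force: [0.7, 0.8, 1.0]
gripper_width: 0.003
grasp_force: 0.0
t: 1.35
eef_pos: [0.5133, 0.1384, 0.2312]
tool_rot: [0.0, -0.08, 0.997, -0.001]
contact_force: [-0.2, 0.3, -0.0]
gripper_width: -0.001
grasp_force: 0.0
```

```bash
python3 -m creep '[[-1,30,-51,0,0,0,0],[-1,31,-51,0,0,0,0],[-1,30,-51,0,0,0,0],[-1,0,0,-40,0,0,0.01],[-1,0,0,-40,0,0,0]]'; python3 -m creep '[[-1,0,0,-25,0,0,0],[-1,0,0,-20,0,0,0],[-1,0,0,0,0,0,0]]'; python3 - <<'E'
from h import *
snap('scene','s1');import cv2
cv2.imwrite('pics/s1c.png',cv2.resize(cv2.imread('pics/s1.png')[150:320,240:420],None,fx=3.5,fy=3.5,interpolation=2))
E
```

```text
t: 1.98
eef_pos: [0.6027, -0.0082, 0.1503]
tool_rot: [0.0, -0.089, 0.996, 0.0]
contact_force: [0.6, -0.5, -0.4]
gripper_width: -0.001
grasp_force: 0.0
t: 2.35
eef_pos: [0.6008, -0.0074, 0.1045]
tool_rot: [-0.002, -0.09, 0.996, 0.0]
contact_force: [0.5, -0.8, -0.0]
gripper_width: 0.002
grasp_force: 0.0
```

View pics/s1c.png

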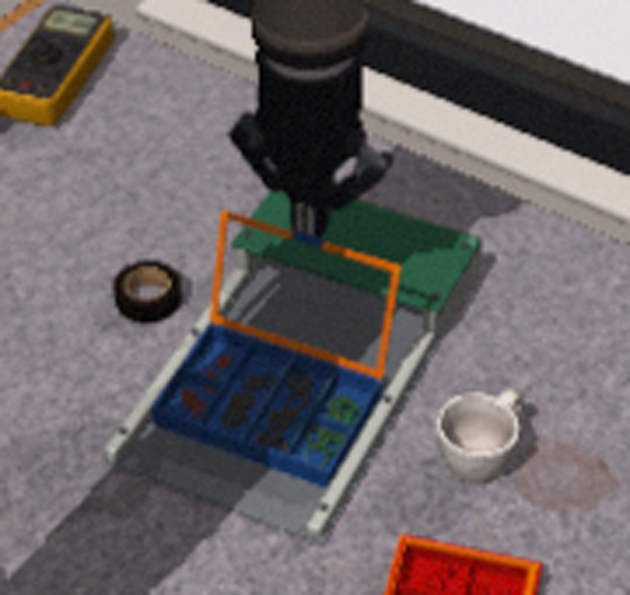

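The fingers are just behind the blue lid clip at (305,225) and clear of it. Now I'll sweep the lid over.

```bash
python3 -m creep '[[-1,-14,-2,0,0,0,0],[-1,-14,-3,0,0,0,0],[-1,-14,-3,0,0,0,0],[-1,-14,-3,0,0,0,0],[-1,-14,-3,-1,0,0,0]]'; python3 -m creep '[[-1,-14,-3,-4,0,0,0],[-1,-10,-2,-8,0,0,0],[-1,-8,-2,-9,0,0,0],[-1,-8,-1,-11,0,0,0],[-1,0,0,0,0,0,0]]'
```

```text
t: 3.02
eef_pos: [0.5315, -0.0229, 0.1055]
tool_rot: [0.0, -0.089, 0.996, 0.0]
contact_force: [1.0, 0.5, -0.3]
gripper_width: 0.001
grasp_force: 0.3
t: 3.65
eef_pos: [0.4909, -0.0308, 0.0721]
tool_rot: [-0.001, -0.089, 0.996, -0.0]
contact_force: [0.3, 0.5, -1.1]
gripper_width: 0.001
grasp_force: 0.0
```

```bash
python3 -m creep '[[-1,-5,-1,-12,0,0,0],[-1,-3,-1,-12,0,0,0],[-1,-3,0,-10,0,0,0],[-1,0,0,-4,0,0,0],[-1,0,0,0,0,0,0]]'; python3 -m creep '[[-1,0,0,-3,0,0,0],[-1,0,0,-2,0,0,0],[-1,0,0,0,0,0,0]]'
```

```text
t: 4.28
eef_pos: [0.4813, -0.0327, 0.035]
tool_rot: [-0.0, -0.089, 0.996, 0.0]
contact_force: [0.2, -0.2, -0.6]
gripper_width: 0.0
grasp_force: 0.0
t: 4.65
eef_pos: [0.4815, -0.0326, 0.0303]
tool_rot: [0.0, -0.089, 0.996, 0.0]
contact_force: [0.8, -0.4, -1.0]
gripper_width: 0.002
grasp_force: 0.0
```

```bash
python3 -m creep '[[-1,0,0,-1,0,0,0],[-1,0,0,-1,0,0,0],[-1,0,0,0,0,0,0]]'; python3 -m creep '[[-1,0,0,-1,0,0,0],[-1,0,0,0,0,0,0]]'
```

```text
t: 5.03
eef_pos: [0.4815, -0.0327, 0.0283]
tool_rot: [0.0, -0.089, 0.996, 0.0]
contact_force: [0.0, 0.5, 1.0]
gripper_width: -0.002
grasp_force: 0.3
t: 5.28
eef_pos: [0.4815, -0.0327, 0.028]
tool_rot: [0.0, -0.089, 0.996, 0.0]
contact_force: [-3.5, 1.2, 11.8]
gripper_width: -0.001
grasp_force: 5.8
```

The force has risen to 12 N at z=0.028, so the lid is down. I'll lift off, back out in front of the box and check.

```bash
python3 -m creep '[[-1,0,0,15,0,0,0],[-1,0,0,30,0,0,0],[-1,-20,-5,0,0,0,0],[-1,-20,-5,0,0,0,0],[-1,-17,-4,0,0,0,0]]'; python3 -m creep '[[-1,0,0,0,0,0,0]]'; python3 - <<'E'
from h import *
snap('scene','s2')
a=cv2.imread('pics/s2.png')[180:330,250:410]
cv2.imwrite('pics/s2c.png',cv2.resize(a,None,fx=4,fy=4,interpolation=2))
E
```

```text
t: 5.9
eef_pos: [0.4238, -0.0468, 0.0728]
tool_rot: [0.0, -0.089, 0.996, 0.0]
contact_force: [-0.1, -0.5, -0.1]
gripper_width: -0.001
grasp_force: 0.0
t: 6.02
eef_pos: [0.4233, -0.0469, 0.0725]
tool_rot: [-0.0, -0.089, 0.996, 0.0]
contact_force: [1.1, 0.3, 1.1]
gripper_width: -0.001
grasp_force: 0.0
```

View pics/s2c.png

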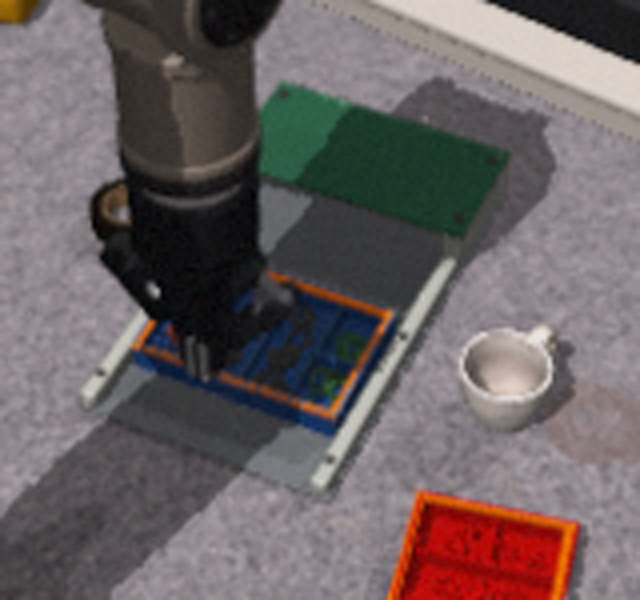

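The lid is shut flat, with its rim from (140,350) to (390,310) on the box. The fingers are in front of the near face. I'll lower them and push.

```bash
python3 -m creep '[[-1,0,0,-30,0,0,0],[-1,0,0,-20,0,0,0],[-1,0,0,-8,0,0,0],[-1,0,0,0,0,0,0],[-1,6,1,0,0,0,0]]'; python3 -m creep '[[-1,5,1,0,0,0,0],[-1,4,0.7,0,0,0,0],[-1,4,0.7,0,0,0,0],[-1,4,0.7,0,0,0,0],[-1,4,0.7,0,0,0,0]]'
```

```text
t: 6.7
eef_pos: [0.4309, -0.0457, 0.0148]
tool_rot: [0.0, -0.089, 0.996, -0.0]
contact_force: [0.3, -0.2, 0.7]
gripper_width: -0.001
grasp_force: 0.0
t: 7.32
eef_pos: [0.4498, -0.0421, 0.014]
tool_rot: [-0.002, -0.089, 0.996, 0.0]
contact_force: [-4.2, -0.6, 4.4]
gripper_width: -0.004
grasp_force: 2.3
```

```bash
python3 -m creep '[[-1,5,0.9,0,0,0,0],[-1,6,1.0,0,0,0,0],[-1,6,1.0,0,0,0,0],[-1,6,1.0,0,0,0,0],[-1,6,1.0,0,0,0,0]]'; python3 -m creep '[[-1,7,1.2,0,0,0,0],[-1,7,1.2,0,0,0,0],[-1,7,1.2,0,0,0,0],[-1,7,1.2,0,0,0,0],[-1,7,1.2,0,0,0,0]]'
```

```text
t: 7.95
eef_pos: [0.481, -0.0368, 0.0143]
tool_rot: [0.0, -0.09, 0.996, 0.0]
contact_force: [-2.6, 0.0, 0.5]
gripper_width: 0.001
grasp_force: 1.5
t: 8.57
eef_pos: [0.5159, -0.0309, 0.0143]
tool_rot: [-0.0, -0.089, 0.996, 0.0]
contact_force: [-2.8, -0.4, -0.7]
gripper_width: -0.001
grasp_force: 1.5
```

```bash
python3 -m creep '[[-1,7,1.2,0,0,0,0],[-1,7,1.2,0,0,0,0],[-1,7,1.2,0,0,0,0],[-1,7,1.2,0,0,0,0],[-1,7,1.2,0,0,0,0]]'; python3 -m creep '[[-1,6,1.0,0,0,0,0],[-1,6,1.0,0,0,0,0],[-1,5,0.9,0,0,0,0],[-1,3,0.5,0,0,0,0],[-1,2,0.3,0,0,0,0]]'
```

```text
t: 9.2
eef_pos: [0.5509, -0.0249, 0.0143]
tool_rot: [-0.0, -0.089, 0.996, 0.0]
contact_force: [-3.2, -0.6, 0.3]
gripper_width: -0.002
grasp_force: 1.5
t: 9.82
eef_pos: [0.5725, -0.0212, 0.0143]
tool_rot: [-0.0, -0.089, 0.996, 0.0]
contact_force: [-3.2, -0.2, 0.6]
gripper_width: -0.0
grasp_force: 1.7
```

Now creeping 2 mm per row, watching for the back stop.

```bash
python3 -m creep '[[-1,2,0.3,0,0,0,0],[-1,2,0.3,0,0,0,0],[-1,2,0.3,0,0,0,0],[-1,2,0.3,0,0,0,0],[-1,0,0,0,0,0,0]]'; python3 -m creep '[[-1,1.5,0.3,0,0,0,0],[-1,1,0.2,0,0,0,0],[-1,1,0.2,0,0,0,0],[-1,0,0,0,0,0,0]]'
```

```text
t: 10.45
eef_pos: [0.5809, -0.02, 0.0143]
tool_rot: [0.0, -0.09, 0.996, -0.0]
contact_force: [-1.9, -0.4, 0.1]
gripper_width: 0.004
grasp_force: 0.9
t: 10.95
eef_pos: [0.5841, -0.0193, 0.0143]
tool_rot: [0.0, -0.089, 0.996, -0.0]
contact_force: [-2.0, -0.2, -0.7]
gripper_width: 0.001
grasp_force: 1.3
```

```bash
python3 -m creep '[[-1,1,0.2,0,0,0,0],[-1,1,0.2,0,0,0,0],[-1,1,0.2,0,0,0,0],[-1,0,0,0,0,0,0]]'; python3 -m creep '[[-1,1,0.2,0,0,0,0],[-1,1,0.2,0,0,0,0],[-1,0,0,0,0,0,0]]'
```

```text
t: 11.45
eef_pos: [0.5872, -0.0187, 0.0143]
tool_rot: [0.0, -0.089, 0.996, 0.0]
contact_force: [-2.0, -0.8, 0.5]
gripper_width: 0.003
grasp_force: 1.2
t: 11.82
eef_pos: [0.5892, -0.0183, 0.0143]
tool_rot: [0.0, -0.089, 0.996, 0.0]
contact_force: [-3.0, -1.0, 0.6]
gripper_width: -0.0
grasp_force: 1.3
```

```bash
python3 -m creep '[[-1,1,0.2,0,0,0,0],[-1,1,0.2,0,0,0,0],[-1,0,0,0,0,0,0]]'; python3 -m creep '[[-1,1,0.2,0,0,0,0],[-1,0,0,0,0,0,0]]'
```

```text
t: 12.2
eef_pos: [0.5897, -0.0181, 0.0141]
tool_rot: [-0.001, -0.089, 0.996, 0.0]
contact_force: [-6.3, -0.7, 2.8]
gripper_width: -0.002
grasp_force: 3.2
t: 12.45
eef_pos: [0.5898, -0.0179, 0.014]
tool_rot: [-0.002, -0.089, 0.996, 0.0]
contact_force: [-8.3, -0.8, 4.4]
gripper_width: -0.003
grasp_force: 4.1
```

```bash
python3 -m creep '[[-1,1,0.2,0,0,0,0],[-1,1,0.2,0,0,0,0],[-1,0,0,0,0,0,0],[-1,0,0,0,0,0,0]]'; python3 -m creep '[[-1,-6,-1,0,0,0,0],[-1,-15,-3,0,0,0,0],[-1,-40,-7,0,0,0,0],[-1,-40,-7,0,0,0,0],[-1,0,0,50,0,0,0]]'; python3 -m creep '[[-1,0,0,60,0,0,0],[-1,0,0,60,0,0,0],[-1,0,60,0,0,0,0],[-1,0,60,0,0,0,0],[-1,0,60,0,0,0,0]]';python3 -m creep '[[-1,0,60,0,0,0,0],[-1,0,60,0,0,0,0],[-1,0,0,0,0,0,0]]'; python3 - <<'E'
from h import *
snap('top','t3');snap('scene','s3')
a=cv2.imread('pics/t3.png')[165:285,265:365];b=cv2.imread('pics/s3.png')[195:315,270:400]
f=lambda i,w:cv2.resize(i,(w,480),interpolation=2)
cv2.imwrite('pics/e.png',np.hstack([f(a,390),f(b,410)]))
print(get_obs()['contact_force'])
E
```

```text
t: 12.95
eef_pos: [0.5902, -0.0175, 0.0137]
tool_rot: [-0.004, -0.089, 0.996, 0.0]
contact_force: [-12.4, -0.9, 8.2]
gripper_width: 0.002
grasp_force: 6.0
t: 13.58
eef_pos: [0.4865, -0.0363, 0.062]
tool_rot: [-0.005, -0.089, 0.996, 0.0]
contact_force: [1.5, 0.6, 1.2]
gripper_width: 0.004
grasp_force: 0.0
t: 14.2
eef_pos: [0.493, 0.1463, 0.185]
tool_rot: [0.001, -0.089, 0.996, 0.001]
contact_force: [1.1, -0.3, -0.2]
gripper_width: -0.001
grasp_force: 0.0
t: 14.58
eef_pos: [0.4917, 0.2709, 0.1844]
tool_rot: [0.001, -0.094, 0.996, 0.002]
contact_force: [0.2, -1.2, -0.1]
gripper_width: -0.001
grasp_force: 0.0
[ 0.7475786  -0.3242597   0.56985934]
```

View pics/e.png

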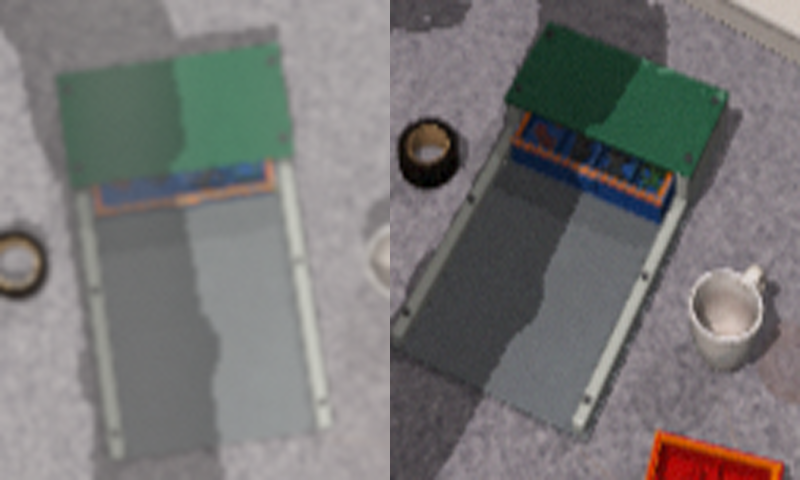

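The box is parked under the roof with its lid shut. Its front rim runs from (98,211) to (273,184), and the bystanders haven't moved. Next I'll check how far the front stands out from the roof, which should be about 22 mm.

```bash
python3 - <<'E'
from h import *
T=lambda u,v,z:atz('top',264.6+u/3.9,164.6+v/4,z)
n=np.array([.985,.172])
f=[T(98,211,.028),T(273,184,.028)];e=[T(75,188,.045),T(292,158,.045)];r=[T(117,457,.018),T(325,427,.018)];k=[T(58,74,.045),T(278,43,.045)]
g=lambda p:np.mean([n@q[:2] for q in p])
print('front-to-roof',g(e)-g(f),'rail end to front (193.5)',g(f)-g(r),'front to roof back(116.5)',g(k)-g(f))
E
```

```text
front-to-roof 0.015904649999999965 rail end to front (193.5) 0.19671594999999997 front to roof back(116.5) 0.11140610000000006
```

```bash
python3 -c "from station import *; print(hand_in())"
```

```text
the job is handed in; nothing more can be done
None
```

I pushed the lid shut with the box still out in front, then slid the box under the roof until it stopped firmly (about 12 N) where the back stop should be; I've handed the job in at about 15 s, and no verdict came back.

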